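# Load the parts shaker, set its minutes wheel and start it

### The job

Put the black bottom-bracket cup into the tray of the shaker and let go of it. Then roll the ribbed thumbwheel on the timer box until the 4 faces straight out of the panel, and after that press the start button beside it fully in and let it come back. Leave the sprocket and the tape roll where they lie.

Things in the scene. Friction and masses are not known exactly. Their poses are not given: they have to be found in the camera images.
- bb_cup: Bottom-bracket cup, a loose black ribbed round part, 47 mm across and 24 mm high, 90 g; wide ribbed rim at the bottom, narrower collar on top. Origin at the centre of its underside, z up through its middle. Lies on the bench at the robot's right.
- shaker: Parts shaker, fixed to the bench: grey base with a square open aluminium tray on top. Origin under its middle, x and y along its sides. Tray 132 x 132 mm outside, walls 4 mm thick; rim 65 mm above the bench.
- tray_floor (a point): Centre of the inner floor of the shaker's tray, 39 mm above the bench; the walls stand 26 mm above it, inside width 124 mm.
- timer_box: Grey timer box, fixed to the bench: 133 mm deep (x), 210 mm wide (y), 170 mm high. Origin under its middle; its -x side faces the robot, +y is its left end as the robot sees it. Its front is a flat panel sloping up to the back, with the thumbwheel on the left and the start button on the right, and its head overhangs the panel.
- panel_mid (a point): Middle of the flat panel, 62 mm above the bench. The panel is 112 mm long up the slope and rises to the back at 40 degrees from level: its outward normal is (-0.643, 0, 0.766) in the timer box's frame.
- head_edge (a point): Middle of the lower front edge of the overhanging head, which is 142 mm above the bench and runs the box's whole width. A hand coming straight down on the wheel or the button strikes the head: come in tilted, about square to the panel.
- wheel_face (a point): Fixed point at the middle of the digit now shown, on the wheel's flat that faces straight out of the panel, 21 mm out from the panel. The shown digit lies between two ribs, whose tips are 31 mm apart and stand 6 mm farther out than this point. Two white fins on the panel mark the reading place. The digits read upright from the front.
- wheel_axle (a point): On the axle of the black thumbwheel, 10 mm behind the panel and 31 mm behind wheel_face. The axle runs up the slope, so the wheel (24 mm wide) rolls left and right. It has eight flats with white digits 0 to 7, 31 mm from the axle, and between them eight straight ribs, 4.4 mm thick, tips 40 mm from the axle. A fingertip set down behind a rib, 2 mm or so above wheel_face's level, pushes it sideways.
- minute_wheel (a joint): Angle of the thumbwheel, rad; one click is 0.7854. Shown digit = value / 0.7854, rounded, modulo 8 (endless, unwrapped: 4 shows at 3.142 and 9.425). It grows as the wheel's face rolls to the box's +y (left); the next higher digit comes from the right. A spring catch draws it to the nearest click; 1 to 3 N at the ribs rolls it on. A click takes a rib from 22.5 deg before the middle to 22.5 past it.
- start_top (a point): Centre of the top of the start button, a round grey push button of 28 mm diameter in a black housing, on the panel 110 mm to the right of the wheel. It moves with the button, which goes in square to the panel.
- start (a joint): Travel of the start button in m: 0 out, 0.006 fully in; a spring of about 5 N when fully in returns it.
- sprocket: Steel sprocket, 67 mm across, 9 mm thick, lying loose on the bench near the cup. Bystander. Origin at the centre of its underside.
- tape_roll: Roll of black tape, 68 mm across, 18 mm high, lying loose on the bench in front of the shaker. Bystander. Origin at the centre of its underside.

How it is judged:
On the way, in this order (a step that is already met when the one before it is completed fails the run):
1. the cup lies released and at rest in the shaker's tray (x of bb_cup in the frame of tray_floor between -0.063 and 0.063 m and y of bb_cup in the frame of tray_floor between -0.063 and 0.063 m and z of bb_cup in the frame of tray_floor below 0.036 m and linear speed of bb_cup below 0.02 m/s and contact force between bb_cup and the fingers below 0.1 N), for 0.2 s.
2. the thumbwheel shows 4, at its click ((value of joint minute_wheel between -3.2916 and -2.9916 rad or value of joint minute_wheel between 2.9916 and 3.2916 rad or value of joint minute_wheel between 9.2748 and 9.5748 rad or value of joint minute_wheel between 15.5579 and 15.858 rad) and velocity of joint minute_wheel between -0.3 and 0.3 rad/s), for 0.3 s.
3. the start button is pressed in (at least 4.5 mm) with the wheel at 4 (all of step 2 and value of joint start above 0.0045 m), for 0.05 s.
At the end, for the whole second after the job is handed in: The cup lies at rest in the tray (the centre of its underside inside the walls and less than 36 mm above the tray's floor), nothing holding it; the wheel shows 4 within 0.15 rad and stands still; the start button has come back out to within 2 mm (all of step 1 and all of step 2 and value of joint start below 0.002 m); the robot touches nothing.
It fails at once if the sprocket is moved more than 30 mm (distance of sprocket from where it was at the start of the episode above 0.03 m).
It fails at once if the tape roll is moved more than 30 mm (distance of tape_roll from where it was at the start of the episode above 0.03 m).
It also fails if it takes over 58 s, if anything falls off the work surface, if the arm or the gripper's body presses on something with over 40 N, if the wrist force passes 120 N, or if a joint passes its speed limit or range.

### The arm

A 6-joint arm with a two-finger parallel gripper is mounted at the origin on a cart in front of the work surface, level with it; the furniture and walls round the work are solid. World frame = base frame: x ahead of the robot, y to its left, z up, the work surface at z = 0. Lengths are in m, angles in rad, forces in N, time in s.
With the tool pointing down it reaches from about 0.375 to 0.975 m from the base axis. Payload 3.8 kg.
Tool frame: the origin (TCP) lies midway between the tips of the shut fingers; the grasp point (between the pads) lies 19 mm behind it; z points along the fingers, y is the line along which they close (so a half turn about z gives the same grasp; the last joint's range is limited). The gripper opens to 85 mm and grips with 20 to 120 N. Pads are 22 mm wide; open, the fingers measure 114 mm over their backs; the gripper's body (76 mm by 85 mm) begins 54 mm behind the grasp point. The pads swing forward as they close: fully open they stand 13 mm farther back than shut.
Start: joints at [-1.345, 0.264, 1.604, -0, 1.274, -0.037], TCP at [0.175, -0.652, 0.231] pointing down, gripper open.
Joint ranges: [-2.63, 2.63], [-0.94, 2.18], [0.31, 2.57], [-1.31, 4.45], [0, 2.66], [-2.55, 2.55]. Speed limits (rad/s): [2.57, 2.57, 3.14, 3.14, 3.14, 3.14].

### API

Orientations are given as a rotation vector (axis times angle).
In Python, from workcell import sensors, viewer, job gives the robot as it stands.
- The arm moves only by the shell command python3 -m inch 'ROWS' [FORCE]. ROWS is JSON, one flat list of numbers, 7 for each row, row after row: the shift along the tool's x, y, z in mm, then the turn, a rotation vector about the tool's x, y, z in degrees, then the finger opening in mm, from 0 to 85.4. A call has exactly 8 rows; each row shifts and turns the commanded pose from where the row before left it, along the tool's axes as they then stand; what a row does not reach is not made up. A row lasts 1/10 s, in which the tool goes at most 50 mm and 8.59 degrees, less where a joint would pass 70% of its speed; a pose out of reach is approached as far as the arm can. A call is refused whole if a number of a shift passes 50 or a number of a turn 8.59, either way. A call with a gripper value outside its range is refused whole. The fingers move at their own pace and stop on an object; FORCE is the grip in N (left out, the last holds). Time passes only in rows, so rows that do not move let the fingers close, or fill a call up. It gives the time, the measured TCP pose, the force, the opening and the grip force at its end, in the units of the state.
- sensors.read_state(): the state, without advancing time (a new reading comes with each control period).
- viewer.read_camera(name): name is "side" or "top"; returns the picture (480x640x3 uint8, red, green, blue); there is no depth.
- viewer.camera_params(name): a dict with "K" (3x3 intrinsics, pixels), "world_to_cam" (4x4, takes a point from world to camera coordinates). Camera axes: x right, y down, z forward; pixel columns grow to the right and rows downward; lengths in m; the calibration is good to about 2 mm. A picture is of the moment at which its call begins. camera_params takes no time and is no camera call.
- job.finish_job(): hands the job in; it is judged then, once.
The state is a dict: "time": time; "q": joint angles; "joint_vel": joint speeds; "joint_torque": joint torques, N m; "tool_pos": TCP position; "tcp_rot": TCP orientation; "wrist_force": force on the tool from outside, world axes, zero at the start; "torque": the same for the moment, N m; "width": opening from 0.0 (shut) to 1.0 (fully open); "grip_force": force on a finger pad.
Only numpy, scipy, OpenCV 4.12 (cv2) and the standard library are available. Lean on these libraries where they do the work, as an engineer would, in place of code of your own. Each camera call takes 0.05 s, during which the arm holds its last target. There are 200 camera calls.

## Working session

There is one attempt and no reset: what is moved stays moved. The work goes in short steps, Python scripts to look and compute and a shell command to move; the robot and the scene stay as the last step left them, time stands still between calls to the robot, and variables do not carry over. Pictures are saved under pics/ and viewed, at most 10 in all, crops included, and the job is handed in when it is done.

```bash
ls; mkdir -p pics; cat > h.py <<'E'
import numpy as np, cv2
from scipy.spatial.transform import Rotation as R
from workcell import sensors, viewer, job
def cam(n):
    p=viewer.camera_params(n); return np.array(p["K"]),np.array(p["world_to_cam"])
def snap(n,f):
    im=np.array(viewer.read_camera(n)); cv2.imwrite(f"pics/{f}.png",im[:,:,::-1]); return im
def ray(n,u,v):
    K,T=cam(n); d=T[:3,:3].T@np.linalg.inv(K)@[u,v,1]; o=-T[:3,:3].T@T[:3,3]; return o,d
def onz(n,u,v,z):
    o,d=ray(n,u,v); return o+d*(z-o[2])/d[2]
def proj(n,P):
    K,T=cam(n); c=T[:3,:3]@np.array(P)+T[:3,3]; c=K@c; return c[:2]/c[2]
def tri(a,b):
    o1,d1=ray("top",*a);o2,d2=ray("side",*b)
    A=np.c_[d1,-d2]; s=np.linalg.lstsq(A,o2-o1,rcond=None)[0]
    p,q=o1+d1*s[0],o2+d2*s[1]; return (p+q)/2,np.linalg.norm(p-q)
E
python3 - <<'E'
from h import *
np.set_printoptions(precision=3,suppress=True)
for n in("top","side"):
    snap(n,n+"0"); o,d=ray(n,320,240); print(n,o,d)
s=sensors.read_state(); print(s)
E
```

```text
pics
top [ 0.445 -0.096  1.267] [ 0.073 -0.003 -0.997]
side [-0.591  0.144  0.628] [ 0.889 -0.19  -0.417]
{'time': 0.1, 'q': array([-1.345,  0.265,  1.605, -0.   ,  1.274, -0.037]), 'joint_vel': array([ 0.001, -0.001, -0.003,  0.001, -0.   ,  0.   ]), 'joint_torque': array([  0.   , -51.671, -36.859,  -0.   ,   0.006,  -0.   ]), 'tool_pos': array([ 0.175, -0.651,  0.23 ]), 'tcp_rot': array([-3.113, -0.411,  0.   ]), 'wrist_force': array([ 0.428,  0.041, -0.044]), 'torque': array([-0.008,  0.04 ,  0.016]), 'grip_force': 0.0, 'width': 1.0017240311930384}
```

View pics/top0.png

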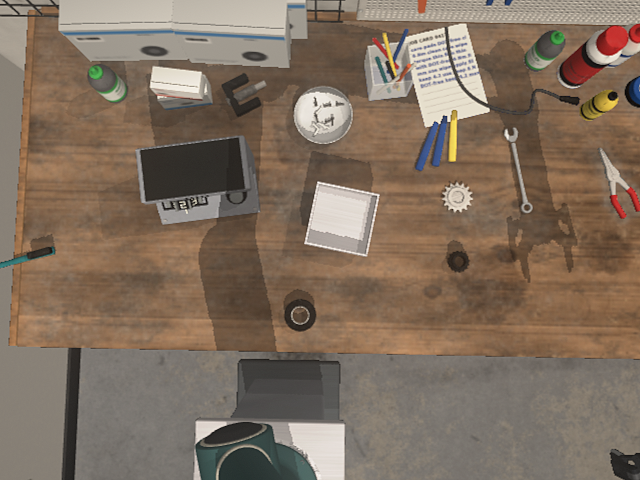

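View pics/side0.png

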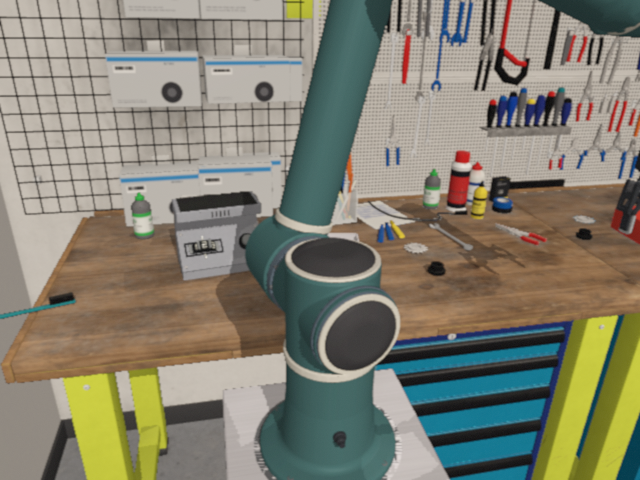

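The top view shows the cup at (458,261), the sprocket at (457,197), the tray around (342,218), the tape roll at (300,315), and the timer wheel near (185,205). In the side view the wheel is at about (205,247). Next I'll measure these and zoom in on the wheel.

```bash
python3 - <<'E'
from h import *
np.set_printoptions(precision=4,suppress=True)
im=cv2.imread("pics/top0.png"); g=cv2.cvtColor(im,cv2.COLOR_BGR2GRAY)
sub=(g[240:285,435:480]<60).astype(np.uint8)
n,l,st,c=cv2.connectedComponentsWithStats(sub); i=1+np.argmax(st[1:,4]); print("cup px",c[i]+[435,240],st[i])
print("cup",onz("top",*(c[i]+[435,240]),0.012))
print("sprocket",onz("top",457,197,.009),"tape",onz("top",300,315,.01))
# tray rim corners
T=[(317,181),(379,193),(370,255),(305,244)]
for p in T: print("rim",onz("top",*p,.065))
print("tray",np.mean([onz("top",*p,.065) for p in T],0))
for p in [(137,150),(246,138),(250,190),(143,201)]: print("head z.170",onz("top",*p,.17))
for p in [(162,222),(258,213)]: print("front",onz("top",*p,.02))
s=cv2.imread("pics/side0.png")
a=cv2.resize(im[130:230,130:265],None,fx=5,fy=5,interpolation=cv2.INTER_CUBIC)
b=cv2.resize(s[190:280,165:285],None,fx=5,fy=5,interpolation=cv2.INTER_CUBIC)
cv2.imwrite("pics/boxtop.png",a);cv2.imwrite("pics/boxside.png",b)
E
```

```text
cup px [457.7214 260.9505] [ 12  11  22  21 323]
cup [ 0.4974 -0.3973  0.012 ]
sprocket [ 0.6365 -0.3963  0.009 ] tape [ 0.3754 -0.0606  0.01  ]
rim [ 0.656  -0.0916  0.065 ]
rim [ 0.6333 -0.2209  0.065 ]
rim [ 0.504  -0.2038  0.065 ]
rim [ 0.5242 -0.0693  0.065 ]
tray [ 0.5794 -0.1464  0.065 ]
head z.170 [0.6908 0.2524 0.17  ]
head z.170 [0.718  0.0452 0.17  ]
head z.170 [0.6179 0.0348 0.17  ]
head z.170 [0.593  0.2369 0.17  ]
front [0.5686 0.2397 0.02  ]
front [0.592  0.0341 0.02  ]
```

View pics/boxtop.png

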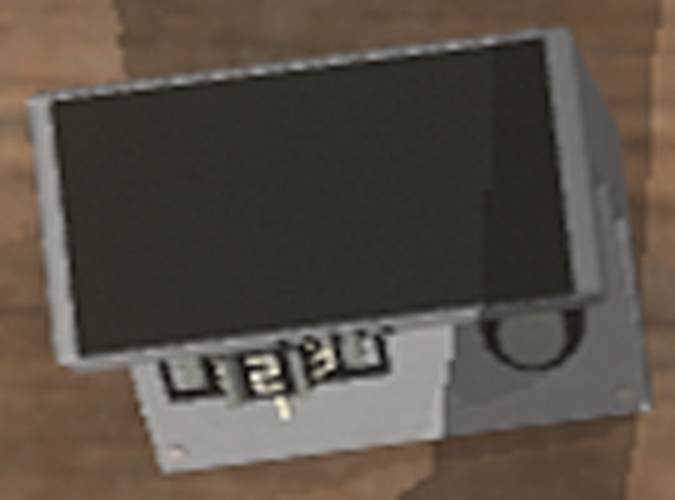

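View pics/boxside.png

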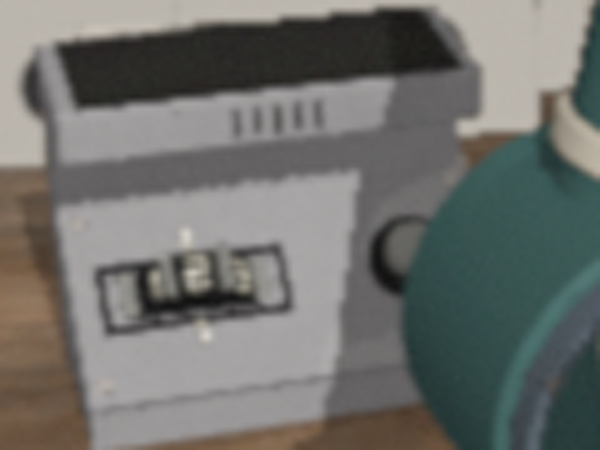

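The wheel shows 2, with 3 to its right, so it needs two clicks to the left. I'll move above the cup first.

```bash
python3 -m inch '[47,-20,14,0,0,0,85, 47,-20,14,0,0,0,85, 47,-20,14,0,0,0,85, 47,-20,14,0,0,0,85, 47,-20,14,0,0,0,85, 47,-20,14,0,0,0,85, 47,-20,14,0,0,0,85, 47,-21,14,0,0,0,85]' 40
python3 - <<'E'
from h import *
np.set_printoptions(precision=4,suppress=True)
snap("top","top1");s=cv2.imread("pics/top1.png");snap("side","side1");t=cv2.imread("pics/side1.png")
print(sensors.read_state())
a=cv2.resize(s[180:320,390:530],(500,500));b=cv2.resize(t[200:300,180:300],(600//2,250))
cv2.imwrite("pics/a1.png",a)
for nm,p,q in [("fin lo",(186.6,211.6),(206,256)),("digit",(183.6,204.6),(204.8,244.4)),("button",(237,195),(247.4,240.8))]: print(nm,*tri(p,q))
print(onz("side",202.2,237.6,.085),onz("side",206,256,.05))
E
```

```text
time: 0.9
tool_pos: [0.4795, -0.4114, 0.1247]
tcp_rot: [-3.114, -0.411, 0.001]
wrist_force: [-0.6, -1.3, 0.0]
width: 0.997
grip_force: 0.0
{'time': 1.0, 'q': array([-0.7436,  0.27  ,  1.8052,  0.0025,  1.071 ,  0.5576]), 'joint_vel': array([-0.0742, -0.0194, -0.0102, -0.0643,  0.0223, -0.0531]), 'joint_torque': array([  1.5665, -49.1264, -34.7352,   0.421 ,  -0.3004,   0.4286]), 'tool_pos': array([ 0.4811, -0.4076,  0.1227]), 'tcp_rot': array([-3.1084, -0.4197,  0.002 ]), 'wrist_force': array([-0.697 ,  0.2498, -0.1342]), 'torque': array([ 0.0152, -0.0181, -0.0416]), 'grip_force': 0.0, 'width': 0.9924547918291119}
fin lo [0.5883 0.1808 0.0526] 0.0009731569380689672
digit [0.5995 0.1815 0.0794] 0.0012489553654674993
button [0.6228 0.0743 0.0703] 0.0021422720178133105
[0.6298 0.188  0.085 ] [0.5939 0.1814 0.05  ]
```

View pics/a1.png

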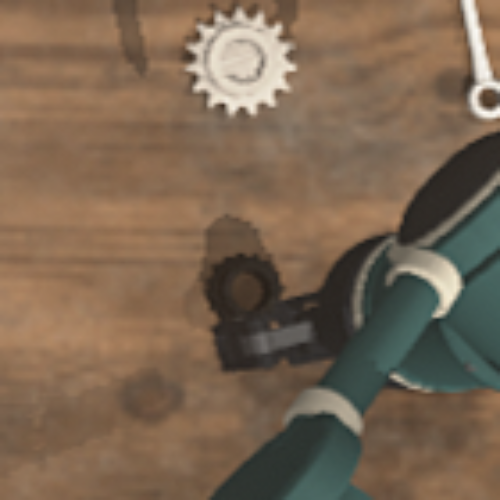

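The open gripper is beside the cup, which is at crop (243,287), or full-frame (458,260). I'll descend part-way and let it settle.

```bash
python3 -m inch '[0,0,25,0,0,0,85, 0,0,25,0,0,0,85, 0,0,0,0,0,0,85, 0,0,0,0,0,0,85, 0,0,0,0,0,0,85, 0,0,0,0,0,0,85, 0,0,0,0,0,0,85, 0,0,0,0,0,0,85]'
```

```text
time: 1.8
tool_pos: [0.4787, -0.4135, 0.0766]
tcp_rot: [3.113, 0.411, 0.001]
wrist_force: [0.3, -0.2, -0.7]
width: 0.999
grip_force: 0.0
```

```bash
python3 -m inch '[11,-5,0,0,0,0,85, 11,-6,0,0,0,0,85, 0,0,5,0,0,0,85, 0,0,20,0,0,0,85, 0,0,20,0,0,0,85, 0,0,20,0,0,0,85, 0,0,9,0,0,0,85, 0,0,0,0,0,0,85]'
python3 -m inch '[0,0,0,0,0,0,30, 0,0,0,0,0,0,30, 0,0,0,0,0,0,30, 0,0,0,0,0,0,30, 0,0,0,0,0,0,30, 0,0,0,0,0,0,30, 0,0,0,0,0,0,30, 0,0,0,0,0,0,30]' 40
```

```text
time: 2.6
tool_pos: [0.4956, -0.3953, -0.0005]
tcp_rot: [-3.111, -0.412, 0.004]
wrist_force: [-0.4, 0.4, -1.2]
width: 0.993
grip_force: 0.0
time: 3.4
tool_pos: [0.4978, -0.3977, 0.0035]
tcp_rot: [3.112, 0.411, 0.003]
wrist_force: [-0.6, 0.5, 5.7]
width: 0.48
grip_force: 39.9
```

```bash
python3 -m inch '[0,0,-20,0,0,0,30, 0,0,-35,0,0,0,30, 0,0,-35,0,0,0,30, 0,0,-30,0,0,0,30, 14,-22,0,0,0,0,30, 14,-22,0,0,0,0,30, 14,-22,0,0,0,0,30, 14,-22,0,0,0,0,30]'
python3 -m inch '[14,-22,0,0,0,0,30, 14,-22,0,0,0,0,30, 14,-22,0,0,0,0,30, 14,-22,0,0,0,0,30, 14,-22,0,0,0,0,30, 14,-22,0,0,0,0,30, 0,0,0,0,0,0,30, 0,0,0,0,0,0,30]'
```

```text
time: 4.2
tool_pos: [0.5279, -0.2962, 0.1217]
tcp_rot: [-3.115, -0.411, -0.0]
wrist_force: [-0.3, 0.3, -1.2]
width: 0.481
grip_force: 40.7
time: 5.0
tool_pos: [0.5746, -0.1474, 0.1215]
tcp_rot: [3.114, 0.414, -0.001]
wrist_force: [-1.0, 0.0, -1.7]
width: 0.48
grip_force: 40.7
```

```bash
python3 -m inch '[0,0,20,0,0,0,30, 0,0,20,0,0,0,30, 0,0,20,0,0,0,30, 0,0,15,0,0,0,30, 0,0,0,0,0,0,30, 0,0,0,0,0,0,62, 0,0,0,0,0,0,62, 0,0,0,0,0,0,62]'
python3 -m inch '[0,0,0,0,0,0,62, 0,0,-20,0,0,0,62, 0,0,-40,0,0,0,62, 0,0,-40,0,0,0,62, 0,0,-40,0,0,0,62, 0,0,-30,0,0,0,62, 0,0,0,0,0,0,0, 0,0,0,0,0,0,0]'
python3 - <<'E'
from h import *
snap("top","top2");snap("side","side2");s=cv2.imread("pics/top2.png")
t=cv2.imread("pics/side2.png")
a=cv2.resize(s[130:280,120:400],(784,420),interpolation=cv2.INTER_CUBIC)
cv2.imwrite("pics/a2.png",a)
E
```

```text
time: 5.8
tool_pos: [0.5761, -0.1484, 0.0483]
tcp_rot: [3.113, 0.411, 0.004]
wrist_force: [0.1, 0.1, -1.0]
width: 0.727
grip_force: 0.0
time: 6.6
tool_pos: [0.5755, -0.148, 0.2182]
tcp_rot: [3.113, 0.412, 0.004]
wrist_force: [-0.4, 0.1, -0.9]
width: 0.394
grip_force: 0.0
```

View pics/a2.png

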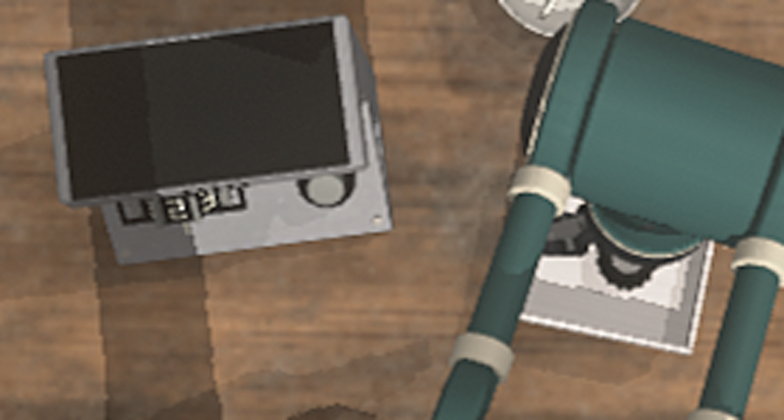

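The cup seems to be in the tray, with the arm partly hiding it, and the timer still shows 2. Next I'll work out the tilted approach pose, with the closed fingers' 22 mm width along the roll direction.

```bash
cat >> h.py <<'E'
np.set_printoptions(precision=3,suppress=True)
psi=np.radians(7.); ex=np.array([np.cos(psi),np.sin(psi),0]); ey=np.array([-np.sin(psi),np.cos(psi),0])
n=-.643*ex+.766*np.array([0,0,1]); up=np.cross(ey,-n)*-1
W=np.array([.5995,.1815,.0794])
def Rt(sg): # tool x = sg*ey, z=-n
    x=sg*ey; z=-n/np.linalg.norm(n); return np.c_[x,np.cross(z,x),z]
def left(P,sg):
    s=sensors.read_state(); Rc=R.from_rotvec(s["tcp_rot"]).as_matrix()
    print("shift mm",Rc.T@(P-s["tool_pos"])*1e3,"turn deg",np.degrees(R.from_matrix(Rc.T@Rt(sg)).as_rotvec()))
    return s,Rc
E
python3 - <<'E'
from h import *
P=W-.0325*ey+.12*n
for sg in(1,-1):
    s,Rc=left(P,sg)
    Rb=Rc@R.from_euler('y',40,degrees=True).as_matrix()
    print("after tilt",np.degrees(R.from_matrix(Rb.T@Rt(sg)).as_rotvec()))
print(s["q"],P)
E
```

```text
shift mm [  29.422 -289.684   44.245] turn deg [-32.981  28.568 -78.339]
after tilt [ -4.144  -3.949 -83.796]
shift mm [  29.422 -289.684   44.245] turn deg [29.642 34.221 93.578]
after tilt [-4.067  4.267 96.068]
[-0.294  0.121  1.802 -0.     1.22   1.014] [0.527 0.14  0.171]
```

```bash
python3 -m inch '[3,-36,5,0,0,0,0, 4,-36,5,0,0,0,0, 4,-36,5,0,0,0,0, 4,-36,5,0,0,0,0, 4,-36,6,0,0,0,0, 4,-36,6,0,0,0,0, 3,-36,6,0,0,0,0, 3,-36,6,0,0,0,0]'
python3 -m inch '[0,0,0,0,8,0,0, 0,0,0,0,8,0,0, 0,0,0,0,8,0,0, 0,0,0,0,8,0,0, 0,0,0,0,8,0,0, 0,0,0,0,0,-8.5,0, 0,0,0,0,0,-8.5,0, 0,0,0,0,0,-8.5,0]'
python3 -m inch '[0,0,0,0,0,-8.5,0, 0,0,0,0,0,-8.5,0, 0,0,0,0,0,-8.5,0, 0,0,0,0,0,-8.5,0, 0,0,0,0,0,-8.5,0, 0,0,0,0,0,-8.5,0, 0,0,0,0,0,0,0, 0,0,0,0,0,0,0]'
python3 - <<'E'
from h import *
s,_=left(W-.0325*ey+.12*n,1); print(s["q"])
E
```

```text
time: 7.5
tool_pos: [0.5261, 0.1388, 0.1702]
tcp_rot: [3.114, 0.412, -0.006]
wrist_force: [0.6, -0.5, 0.4]
width: 0.0
grip_force: 0.0
time: 8.3
tool_pos: [0.5257, 0.1373, 0.1695]
tcp_rot: [2.714, 1.012, 1.042]
wrist_force: [0.6, 0.1, -0.9]
width: 0.003
grip_force: 0.0
time: 9.1
tool_pos: [0.5269, 0.1376, 0.1709]
tcp_rot: [1.863, 1.907, 0.832]
wrist_force: [0.8, 0.1, 0.0]
width: 0.001
grip_force: 0.0
shift mm [ 2.314  0.153 -0.021] turn deg [-0.791 -5.126 -7.523]
[ 0.173 -0.315  2.444  0.182  0.325 -0.003]
```

```bash
python3 -m inch '[2,0,0,-0.8,-5.1,-7.5,0, 0,0,20,0,0,0,0, 0,0,20,0,0,0,0, 0,0,20,0,0,0,0, 0,0,20,0,0,0,0, 0,0,0,0,0,0,0, 0,0,0,0,0,0,0, 0,0,0,0,0,0,0]'
python3 - <<'E'
from h import *
s,_=left(W-.0325*ey+.04*n,1); print(s["q"])
snap("top","top3");snap("side","side3")
t=cv2.imread("pics/top3.png");u=cv2.imread("pics/side3.png")
print(proj("top",s["tool_pos"]),proj("side",s["tool_pos"]))
a=cv2.resize(t[130:280,120:270],(400,400),interpolation=cv2.INTER_CUBIC);b=cv2.resize(u[170:290,160:280],(400,400),interpolation=cv2.INTER_CUBIC)
cv2.imwrite("pics/a3.png",np.hstack([a,b]))
E
```

```text
time: 9.9
tool_pos: [0.5754, 0.1483, 0.1089]
tcp_rot: [1.798, 1.929, 0.769]
wrist_force: [0.1, 0.2, -0.2]
width: -0.002
grip_force: 0.0
shift mm [-2.286  2.628  0.405] turn deg [-0.752 -2.806 -4.005]
[ 0.216 -0.083  2.398 -0.076  0.138  0.217]
[196.11  214.859] [218.104 236.634]
```

View pics/a3.png

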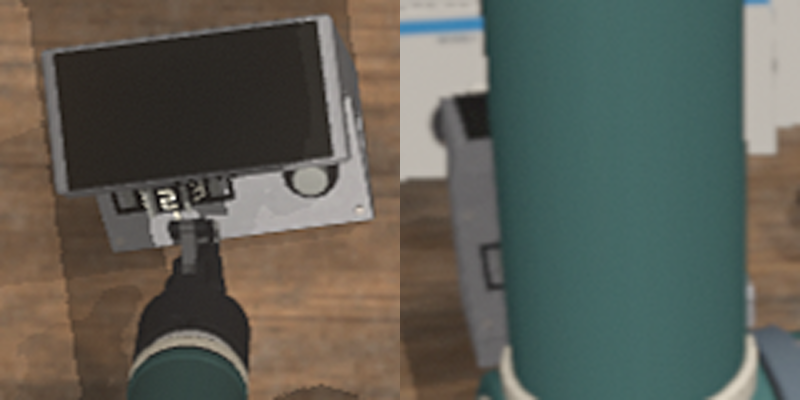

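The tip is at top crop (195,225), about pixel (193,214), just right of and below the digit 2. The side camera is blocked by the arm. I'll correct the residual and set the tip down behind the right rib.

```bash
python3 -m inch '[-5,2,0,-0.7,-2.8,-4,0, 0,0,0,0,0,0,0, 0,0,15,0,0,0,0, 0,0,10,0,0,0,0, 0,0,7,0,0,0,0, 0,0,5,0,0,0,0, 0,0,0,0,0,0,0, 0,0,0,0,0,0,0]'
python3 - <<'E'
from h import *
s,_=left(W-.0325*ey+.003*n,1); print(s["wrist_force"]@ey,s["wrist_force"]@n)
E
```

```text
time: 10.8
tool_pos: [0.5985, 0.1497, 0.0794]
tcp_rot: [1.763, 1.938, 0.736]
wrist_force: [-0.5, 0.2, 1.2]
width: 0.001
grip_force: 0.0
shift mm [-0.942  3.76   0.105] turn deg [-0.689 -1.541 -2.172]
0.23084248894258175 1.2461676756502464
```

```bash
python3 -m inch '[3,2,0,-0.7,-1.5,-2,0, 4,0,0,0,0,0,0, 4,0,0,0,0,0,0, 4,0,0,0,0,0,0, 4,0,0,0,0,0,0, 0,0,0,0,0,0,0, 0,0,0,0,0,0,0, 0,0,0,0,0,0,0]'
python3 - <<'E'
from h import *
s,_=left(W+.003*n,1); print(s["wrist_force"]@ey,s["wrist_force"]@n)
E
```

```text
time: 11.6
tool_pos: [0.5957, 0.1646, 0.0805]
tcp_rot: [1.746, 1.937, 0.715]
wrist_force: [-14.3, -10.4, 16.1]
width: -0.004
grip_force: 11.8
shift mm [16.414  3.4    1.722] turn deg [-0.595 -0.551 -1.263]
-8.568606254900853 22.297867279583215
```

```bash
python3 - <<'E'
from h import *
snap("top","top4")
t=cv2.imread("pics/top4.png")
s=sensors.read_state();print(proj("top",s["tool_pos"]))
a=cv2.resize(t[185:245,150:250],(800,480),interpolation=cv2.INTER_CUBIC)
cv2.imwrite("pics/a4.png",a)
E
```

```text
[191.373 206.467]
```

View pics/a4.png

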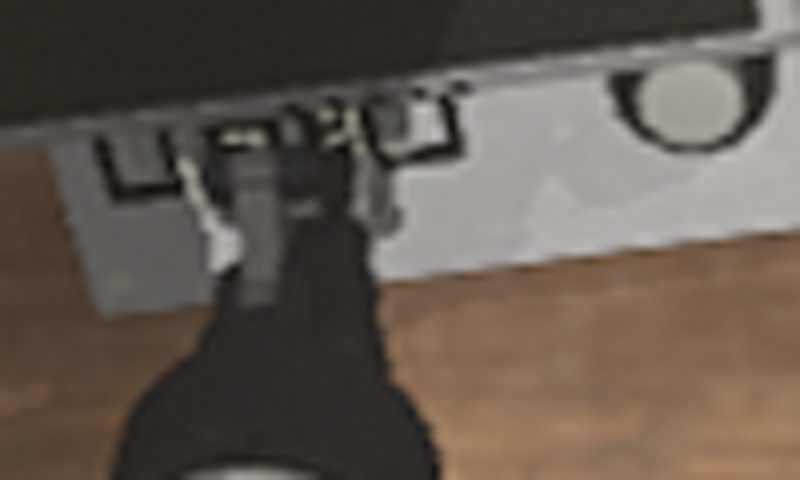

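The finger is at crop x≈235–355, riding on top of the rib. The digits have moved only about 2 px, and the strong outward force says the tip is set too high. I'll lift, back off, and set it down about 4 mm deeper.

```bash
python3 -m inch '[0,0,-15,0,0,0,0, 0,0,-5,0,0,0,0, -12,3,0,-0.6,-0.6,-1.3,0, -13,0,0,0,0,0,0, 0,0,10,0,0,0,0, 0,0,10,0,0,0,0, 0,0,0,0,0,0,0, 0,0,0,0,0,0,0]'
python3 - <<'E'
from h import *
s,_=left(W-.0375*ey-.001*n,1); print(s["wrist_force"]@ey,s["wrist_force"]@n)
E
```

```text
time: 12.45
tool_pos: [0.6015, 0.1421, 0.0811]
tcp_rot: [1.714, 1.944, 0.709]
wrist_force: [-0.2, 0.5, -0.6]
width: 0.003
grip_force: 0.0
shift mm [1.79  1.01  4.126] turn deg [-0.003 -0.229  0.114]
0.5388600926662342 -0.38922135150788095
```

```bash
python3 -m inch '[0,0,4,0,0,0,0, 0,0,0,0,0,0,0, 6,0,0,0,0,0,0, 5,0,0,0,0,0,0, 4,0,0,0,0,0,0, 4,0,0,0,0,0,0, 0,0,0,0,0,0,0, 0,0,0,0,0,0,0]'
python3 - <<'E'
from h import *
s,_=left(W-.001*n,1); print(s["wrist_force"]@ey,s["wrist_force"]@n)
E
```

```text
time: 13.25
tool_pos: [0.6018, 0.1615, 0.0781]
tcp_rot: [1.713, 1.944, 0.71]
wrist_force: [0.2, -1.8, 0.9]
width: -0.0
grip_force: 0.8
shift mm [20.123  0.984  0.227] turn deg [ 0.013 -0.245  0.128]
-1.7857551918647054 0.7124764445818568
```

Contact is clean now, 1.8 N sideways. I'll push on through the click.

```bash
python3 -m inch '[4,0,0,0,0,0,0, 4,0,0,0,0,0,0, 4,0,0,0,0,0,0, 3,0,0,0,0,0,0, 2,0,0,0,0,0,0, 0,0,0,0,0,0,0, 0,0,0,0,0,0,0, 0,0,0,0,0,0,0]'
python3 - <<'E'
from h import *
s,_=left(W-.001*n,1); print(s["wrist_force"]@ey,s["wrist_force"]@n)
E
```

```text
time: 14.05
tool_pos: [0.5997, 0.1786, 0.0779]
tcp_rot: [1.713, 1.944, 0.71]
wrist_force: [0.3, 1.6, -0.2]
width: 0.0
grip_force: 0.7
shift mm [ 2.929  1.044 -0.032] turn deg [ 0.004 -0.269  0.134]
1.5647215173313567 -0.4476212045508228
```

The sideways force has reversed, so the wheel is past the hump and being drawn on. I'll lift, look, and repeat.

```bash
python3 -m inch '[0,0,-15,0,0,0,0, 0,0,-5,0,0,0,0, -17,1,0,0,0,0,0, -18,0,0,0,0,0,0, 0,0,0,0,0,0,0, 0,0,0,0,0,0,0, 0,0,0,0,0,0,0, 0,0,0,0,0,0,0]'
python3 - <<'E'
from h import *
s,_=left(W-.0375*ey-.001*n,1); print(s["wrist_force"]@ey,s["wrist_force"]@n)
snap("top","top5");t=cv2.imread("pics/top5.png")
cv2.imwrite("pics/a5.png",cv2.resize(t[185:245,150:250],(800,480),interpolation=cv2.INTER_CUBIC))
E
```

```text
time: 14.85
tool_pos: [0.5921, 0.1425, 0.0937]
tcp_rot: [1.713, 1.945, 0.709]
wrist_force: [-0.5, 0.2, -0.0]
width: -0.0
grip_force: 0.0
shift mm [ 0.259  0.096 19.768] turn deg [-0.012 -0.252  0.154]
0.2720199330211065 0.2651726768592367
```

View pics/a5.png

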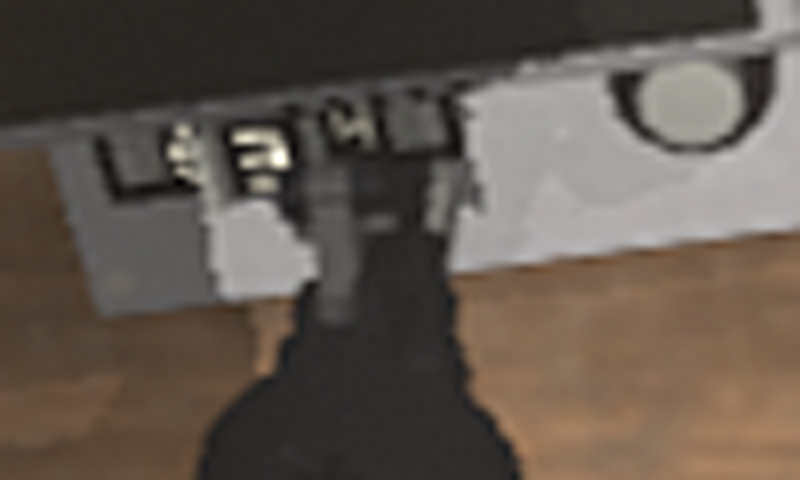

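The wheel now shows 3 at crop (258,155), with 4 on its right. I'll repeat the same stroke.

```bash
python3 -m inch '[0,0,10,0,0,0,0, 0,0,10,0,0,0,0, 0,0,0,0,0,0,0, 6,0,0,0,0,0,0, 5,0,0,0,0,0,0, 4,0,0,0,0,0,0, 4,0,0,0,0,0,0, 0,0,0,0,0,0,0]'
python3 -m inch '[4,0,0,0,0,0,0, 4,0,0,0,0,0,0, 4,0,0,0,0,0,0, 3,0,0,0,0,0,0, 0,0,0,0,0,0,0, 0,0,0,0,0,0,0, 0,0,-15,0,0,0,0, 0,0,-15,0,0,0,0]'
python3 - <<'E'
from h import *
s,_=left(W,1); print(s["wrist_force"]@ey,s["wrist_force"]@n)
E
```

```text
time: 15.7
tool_pos: [0.6023, 0.163, 0.0787]
tcp_rot: [1.713, 1.945, 0.71]
wrist_force: [-0.3, -1.3, 1.0]
width: -0.0
grip_force: 0.6
time: 16.5
tool_pos: [0.5809, 0.1745, 0.1009]
tcp_rot: [1.715, 1.945, 0.707]
wrist_force: [-0.4, 0.1, -0.3]
width: 0.001
grip_force: 0.0
shift mm [ 4.588  1.033 28.957] turn deg [-0.113 -0.196  0.132]
0.13096480816453815 0.022191235479910643
```

```bash
python3 -m inch '[-14,0,-10,0,0,0,0, -20,0,0,0,0,0,0, -20,0,0,0,0,0,0, -20,0,0,0,0,0,0, -20,0,0,0,0,0,0, -10,0,0,0,0,0,0, 0,0,0,0,0,0,0, 0,0,0,0,0,0,0]'
python3 - <<'E'
from h import *
im=cv2.imread("pics/top5.png")[192:212,226:248].astype(int)
m=((im.min(2)>110)&(im.max(2)-im.min(2)<40)).astype(np.uint8)
print(cv2.connectedComponentsWithStats(m)[2:])
P0=W-.024*n
for off in(.006,.010,.014):
    o,d=ray("top",236.4,197.9); q=o+d*((P0+off*n-o)@n)/(d@n); s=sensors.read_state()["tool_pos"]
    print(off,q,"lat",(q-W)@ey); left(q,1)
snap("top","top6");t=cv2.imread("pics/top6.png")
a=cv2.resize(t[130:280,120:400],(784,420),interpolation=cv2.INTER_CUBIC)
cv2.imwrite("pics/a6.png",a)
E
```

```text
time: 17.3
tool_pos: [0.5856, 0.0858, 0.1082]
tcp_rot: [1.717, 1.946, 0.707]
wrist_force: [0.1, -0.3, -0.1]
width: 0.002
grip_force: 0.0
(array([[  0,   0,  21,  12,  85],
       [  0,   0,  22,  20, 355]], dtype=int32), array([[11.082,  5.259],
       [10.361, 10.515]]))
0.006 [0.618 0.076 0.06 ] lat -0.10724644009528699
shift mm [-14.17   -6.832  56.372] turn deg [-0.207 -0.227  0.072]
0.01 [0.617 0.075 0.065] lat -0.10781717679988849
shift mm [-14.728  -4.448  52.361] turn deg [-0.207 -0.227  0.072]
0.014 [0.617 0.074 0.07 ] lat -0.10838791350449001
shift mm [-15.286  -2.063  48.349] turn deg [-0.207 -0.227  0.072]
```

View pics/a6.png

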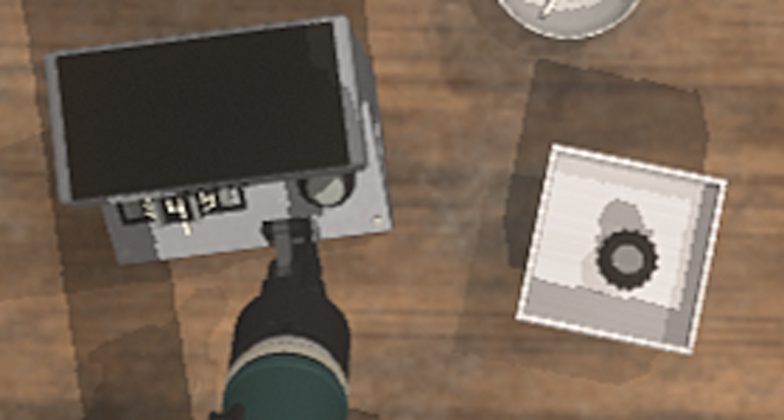

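The cup sits in the tray at crop (627,260), and the wheel shows what looks like a 4 at (178,208). The finger is just below and left of the button, which is at (327,188). I'll check the digit numerically while I line up and approach.

```bash
python3 - <<'E'
from h import *
g=cv2.cvtColor(cv2.imread("pics/top6.png"),cv2.COLOR_BGR2GRAY)[199:213,172:204]
g=cv2.resize(g,None,fx=2,fy=2,interpolation=cv2.INTER_CUBIC)
for r in g: print("".join("#" if v>150 else "+" if v>110 else "." for v in r))
E
python3 -m inch '[-16,-4,0,0,0,0,0, 0,0,0,0,0,0,0, 0,0,20,0,0,0,0, 0,0,15,0,0,0,0, 0,0,6,0,0,0,0, 0,0,0,0,0,0,0, 0,0,0,0,0,0,0, 0,0,0,0,0,0,0]'
```

```text
+++++++++++..++++++++.................+##+.....+.....++##+++++##
+++++++++++...+++++...................+##+....+++....++##+++.+##
++++++++++.............................###+++####+...++#+++...+#
###++...........................+++....+#########+...++#++++.++#
###+...................++......++#+....+#########+...+++++++++##
###+...........+++.....+#+......+##+....+###++###+....+++++++###
++++..........+###+....+##+.....+##+....+++...+##+.....+++++++##
+++++++.......+####....+###.....++#++.........+##+.....+++++++++
++++++++.......####....+###+.....+#++........+####.......++++...
+++###++.......+####...####+.....++++.......++###+..............
++####++........####+++#####.....++++.....+###+.................
.++##+++........#####++#####.....++++....++##+..................
...++++++.......#####++#####......+++.....++....................
..+++++++........##++..+####+.....++++...................+++++++
#######++................+##+.....++#+.................++#######
++######++...............+###+.....+#++......++++++++++#########
...+####++...............+###+.....++++...++################
[... 157 characters left out ...]
.............++++#########################
......+++++...............++++...++++++#########################
...++++++++........+++++++####+++###############################
..++###+++++.....++#####+######++###############################
..++###++++++++++###############################################
....++++++++++###################+##############################
....++##+++######################+##############################
....++###########################+##############################
....++####################+######+##############################
time: 18.15
tool_pos: [0.6106, 0.0756, 0.0747]
tcp_rot: [1.715, 1.947, 0.707]
wrist_force: [0.3, 0.3, -0.2]
width: -0.003
grip_force: 0.0
```

Digit 4 is confirmed, with 5 on its right. I'll press now.

```bash
python3 -m inch '[0,0,3,0,0,0,0, 0,0,2,0,0,0,0, 0,0,2,0,0,0,0, 0,0,2,0,0,0,0, 0,0,1,0,0,0,0, 0,0,0,0,0,0,0, 0,0,0,0,0,0,0, 0,0,0,0,0,0,0]'
python3 - <<'E'
from h import *
s,_=left(W-.11*ey,1); print(s["wrist_force"]@ey,s["wrist_force"]@n)
E
```

```text
time: 18.95
tool_pos: [0.6155, 0.0763, 0.0693]
tcp_rot: [1.713, 1.945, 0.711]
wrist_force: [-41.0, -6.5, 40.5]
width: 0.001
grip_force: 28.5
shift mm [-3.551  4.143 -9.776] turn deg [-0.004 -0.319  0.141]
-1.4292667078788988 57.65107462514494
```

The stop is hard at 57 N. I'll back off stepwise and read the spring force, to tell the button apart from its housing.

```bash
for i in 1 2 3; do python3 -m inch '[0,0,-2,0,0,0,0, 0,0,0,0,0,0,0, 0,0,0,0,0,0,0, 0,0,0,0,0,0,0, 0,0,0,0,0,0,0, 0,0,0,0,0,0,0, 0,0,0,0,0,0,0, 0,0,0,0,0,0,0]' >/dev/null
python3 - <<'E'
from h import *
s,_=left(W-.11*ey,1); print(s["wrist_force"]@ey,s["wrist_force"]@n)
E
done
```

```text
shift mm [-3.525  4.169 -9.176] turn deg [-0.098 -0.315  0.138]
0.6310257010660196 24.141295227157002
shift mm [-3.295  4.147 -8.728] turn deg [-0.187 -0.292  0.132]
2.973384037764203 5.711966063046558
shift mm [-2.884  4.285 -6.691] turn deg [-0.182 -0.247  0.121]
2.095512413776542 4.746757146911538
```

The spring reads about 5 N right at the hard stop and falls off gradually, so the button was fully in. I'll retract clear and verify.

```bash
python3 -m inch '[0,0,-5,0,0,0,0, 0,0,-15,0,0,0,0, 0,0,-25,0,0,0,0, 0,0,-25,0,0,0,0, 0,0,-25,0,0,0,0, 0,0,-15,0,0,0,0, 0,0,0,0,0,0,0, 0,0,0,0,0,0,0]'
python3 - <<'E'
from h import *
t=snap("top","top7"); a=cv2.imread("pics/top6.png");b=cv2.imread("pics/top7.png");z=cv2.imread("pics/top5.png")
d=lambda p,q,r:cv2.absdiff(p,q)[r].mean()
w=np.s_[198:211,172:202];c=np.s_[180:258,303:380];k=np.s_[192:204,228:246]
print("wheel vs before press",d(a,b,w),"(3 vs 4:",d(a,z,w),") tray",d(a,b,c),"button vs out",d(z,b,k))
print(sensors.read_state()["wrist_force"],sensors.read_state()["joint_vel"])
E
```

```text
time: 22.15
tool_pos: [0.5461, 0.0668, 0.1532]
tcp_rot: [1.715, 1.946, 0.709]
wrist_force: [-0.3, -0.2, 0.1]
width: -0.0
grip_force: 0.0
wheel vs before press 17.301709401709402 (3 vs 4: 42.21965811965812 ) tray 1.0276390276390277 button vs out 33.010802469135804
[-1.073 -0.098 -0.695] [ 0.002  0.016 -0.    -0.002  0.006  0.003]
```

```bash
python3 - <<'E'
from h import *
im=cv2.cvtColor(cv2.imread("pics/top7.png"),cv2.COLOR_BGR2GRAY)
for r in cv2.resize(im[199:212,172:204],None,fx=2,fy=2,interpolation=cv2.INTER_CUBIC): print("".join("#" if v>135 else "+" if v>100 else "." for v in r))
for f in("top5","top7"):
    g=cv2.cvtColor(cv2.imread(f"pics/{f}.png"),cv2.COLOR_BGR2GRAY); print(g[190:208:2,224:250:2])
E
```

```text
....................................................++++++++++##
....................................................++++++++++##
.............................................++++....+####++.++#
.........................................+++++###+...+####++++##
.........................................+++++###+...+####+++###
..........................................+...####...++###++####
................+.............................+###....++########
................++............................####.....+++++++++
#++.....................++...................+####.....+++++++..
###++............++.....+++................++####+..............
+####+..........+##+...++#+...............+###+.................
++##++..........####+..++##+.............+###+..................
..++............####+...+##+.............++++...................
+++++...........+###.....+##+...........................++++++++
#####++..................####+....................++++++########
+#####++.................####+......++......+++++###############
...+###+.................####+.....++++...+#################
[... 881 characters left out ...]
0 157 158 157 159 164  68  87 181 174]
 [166 167 174 103  84 140 146 142  56  98 185 173 174]
 [166 165 164 166 173 143 144 145 183 181 178 177 176]
 [165 166 165 166 165 166 168 182 177 178 176 179 175]]
[[ 40  47  50  57  59  70  71  90  84  81  78  70  85]
 [ 84  79  78  76  77  78  82  83  86  64  45  71 184]
 [ 80  57  33  77  96  93  93 116 165  82  47  75 179]
 [176  85  31  92  94  94  92 126 166 129  44  81 176]
 [167 143  26  80  93  92  92  84 164 136  36 147 172]
 [162 168  51  62  91  92  92  86 169  66  86 179 172]
 [164 171 102  54  49  77  82  76  61  98 183 172 171]
 [164 162 166 171 175 143 145 144 184 180 177 174 174]
 [164 165 165 164 164 163 167 181 175 176 175 176 173]]
```

The wheel still shows 4 and the button has come back out. The differences were only the arm's shadow.

```bash
python3 -c "from workcell import job; print(job.finish_job())"
```

```text
the job is handed in; nothing more can be done
None
```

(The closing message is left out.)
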